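# Step the tightening program on four clicks and enter it

## Robot

A 6-joint arm with a two-finger parallel gripper is mounted at the origin on the work surface. World frame = base frame: x ahead of the robot, y to its left, z up, the work surface at z = 0. Lengths are in mm, angles in rad, forces in N, time in s.
With the tool pointing down it reaches from about 275 to 750 mm from the base axis. Payload 10.2 kg.
Tool frame: the origin (TCP) lies at the very end of the fingers, on their centre line; the grasp point (between the pads) lies 19 mm behind it; z points along the fingers, y is the line along which they close (so a half turn about z gives the same grasp; the last joint's range is limited). The gripper opens to 85 mm and grips with 20 to 120 N. Pads are 22 mm wide; open, the fingers measure 114 mm over their backs; the gripper's body (76 mm by 85 mm) begins 54 mm behind the grasp point. The pads swing forward as they close: fully open they stand 13 mm farther back than shut.
Start: joints at [1.024, 0.313, 1.498, -0, 1.331, -0.223], TCP at [167.053, 497.719, 231.294] pointing down, gripper open.
Joint ranges: [-2.94, 2.94], [-0.97, 2.17], [0.19, 2.56], [-1.23, 4.37], [0.02, 3.11], [-2.88, 2.88]. Speed limits (rad/s): [2.39, 2.39, 3.01, 3.14, 3.14, 3.14].

## Interface

Orientations are given as a unit quaternion [w, x, y, z].
In Python, from rig import monitor, eyes, job gives the robot as it stands. The module is installed in compiled form; this text tells all that it offers.
- The arm moves only by the tool send_rows, never from a script. Its argument "targets" is one flat list of numbers, 7 for each row, row after row: the turn, a rotation vector about the tool's x, y, z in degrees, then the shift along the tool's x, y, z in units of 60 mm (1.0 is 60 mm), then the opening, from -1 (shut) to 1 (fully open), so that 0 is half open. A call has 1 to 5 rows; each row shifts and turns the commanded pose from where the row before left it, along the tool's axes as they then stand; what a row does not reach is not made up. A row lasts 1/8 s, in which the tool goes at most 62.5 mm and 10.7 degrees, less where a joint would pass 70% of its speed; a pose out of reach is approached as far as the arm can. A call is refused whole if a number of a shift passes 1 or a number of a turn 10.7, either way. A call with a gripper value outside its range is refused whole. The fingers move at their own pace and stop on an object; "newtons" is the grip in N (left out, the last holds). Time passes only in rows, so rows that do not move let the fingers close. It gives the time, the measured TCP pose, the force, the opening and the grip force at its end, in the units of the state.
- monitor.sense(): the state, without advancing time (a new reading comes with each control period).
- eyes.capture(name): name is "scene" or "top" or "wrist"; returns a dict with "img" (420x560x3 uint8, red, green, blue), "K" (3x3 intrinsics, pixels), "R" (3x3) and "t" (3): a world point X has camera coordinates R X + t. Camera axes: x right, y down, z forward; pixel columns grow to the right and rows downward; lengths in mm; the calibration is good to about 2 mm. A picture is of the moment at which its call begins. There is no depth.
- job.finish_job(): hands the job in; it is judged then, once.
The state is a dict: "time_s": time; "joints": joint angles; "dq": joint speeds; "tau": joint torques, N m; "eef_pos": TCP position; "ee_rot": TCP orientation; "force": force on the tool from outside, world axes, zero at the start; "wrist_torque": the same for the moment, N m; "grip_width": opening from 0.0 (shut) to 1.0 (fully open); "grip_force": force on a finger pad.
Only numpy, scipy, OpenCV 4.12 (cv2) and the standard library are available. Lean on these libraries where they do the work, as an engineer would, in place of code of your own. Each camera call takes 0.05 s, during which the arm holds its last target. There are 200 camera calls.

## Task

The next engine variant needs another tightening program on the controller: with a fingertip against one side of its handle, not gripping it, push the selector dial round clockwise exactly four clicks from where it stands, without running on to the fifth. Once it rests in the fourth click, press the enter key (the small flat round button) fully down and let it come up again. Leave the mushroom stop button and the loose things on the bench alone.

Things in the scene. Friction and masses are not known exactly. Their poses are not given: they have to be found in the camera images.
- dial (a joint): Angle (rad) of the selector dial. 0: first position; grows clockwise seen from above. 11 click positions, 0.524 (30 degrees) apart, end stops just outside the first and last; it starts at rest in one of the first four. Leaving a position takes 0.25 N m (8 N at 30 mm radius); this fades to nothing halfway, then the dial snaps by itself into the next, 15 degrees ahead of the finger.
- handle: Black wing handle of the dial. Origin on the dial's axis at the face of its 100 mm square aluminium plate (with tick marks), 3 mm above the panel; x to the pointer end, z the axis, up, square to the panel. A bar 16 mm wide, 9 to 31 mm above the plate, from 34 mm behind the axis to 30 mm ahead, then a 9 mm wide nose to 40 mm; white line on top. Below it a round skirt, radius 26 mm, 9 mm high.
- handle_tip (a point): End of the handle's nose (pointer), 40 mm from the dial's axis and 19 mm above the plate.
- enter (a joint): How far the enter key is pressed in (m): 0 up, 0.006 fully down. It springs back; fully down takes about 5 N.
- enter_top (a point): Centre of the top of the enter key, a flat grey round button 28 mm across in a steel surround on the same panel, about 130 mm to the right of the dial seen from the robot; z points up, square to the panel, and the key moves along -z.
- stop (a joint): How far the mushroom stop button is pressed in (m): 0 up, 0.006 fully down. To be left alone.
- stop_top (a point): Centre of the top of the mushroom stop button, 40 mm across, 36 mm high above the panel, 85 mm to the right of the enter key.
- console: Fixed desk console of the tightening controller, 244 x 360 mm; origin at the centre of its underside, x from its low front edge (to the robot, 61 mm high) to its high rear edge (103 mm). The panel passes 82 mm above the origin and rises 10 degrees towards +x; a dark display lies in it at the rear right. All controls stand on this panel.
- socket: Loose deep steel socket standing on the bench, 32 mm across, 62 mm high, origin at the centre of its foot. To be left alone.
- bottle: Loose white bottle standing on the bench, 44 mm across, 130 mm high, origin at the centre of its foot. To be left alone.
- bearing_cap: Loose steel bearing cap standing on its two feet on the bench, 24 x 86 mm, 50 mm high with its bolt heads, origin at the centre of its foot. To be left alone.

How it is judged:
By the outcome, as a careful person would: the job done as asked, in the order asked, and still so for the second after the job is handed in, with the robot touching nothing.
It also fails if it takes over 58 s, if anything falls off the work surface, if the arm or the gripper's body presses on something with over 40 N, if the wrist force passes 120 N, or if a joint passes its speed limit or range.

## Working session

There is one attempt and no reset: what is moved stays moved. The work goes in short steps, Python scripts to look and compute and a tool call to move; the robot and the scene stay as the last step left them, time stands still between calls to the robot, and variables do not carry over. Pictures are saved under pics/ and viewed, at most 10 in all, crops included, and the job is handed in when it is done.

Besides the shell and the picture viewer there is one more tool, called after "Request:" as name(argument=value, ...) on one line, values as JSON. send_rows: Moves the arm, as the interface text tells. Its arguments: {"type":"object","properties":{"targets":{"type":"array","items":{"type":"number"}},"newtons":{"type":"number"}},"required":["targets"]}

```bash
mkdir -p pics; python3 - <<'E'
from rig import monitor, eyes
import cv2
s=monitor.sense(); print(s["time_s"],s["eef_pos"],s["ee_rot"],s["force"],s["grip_width"])
for n in("scene","top"):
    c=eyes.capture(n); cv2.imwrite(f"pics/{n}0.png",c["img"][:,:,::-1]); print(n,c["K"].tolist(),c["R"].round(4).tolist(),c["t"].round(1).tolist())
E
```

```text
0.0 [166.91235868 497.47207864 230.74875908] [-2.55912723e-04  1.61206898e-01  9.86920417e-01 -6.01524374e-04] [ 0.22318404  0.33273667 -0.64463719] 0.9948629356504142
scene [[446.14032843661545, 0.0, 280.51536220327216], [0.0, 446.14032843661545, 211.1513181701021], [0.0, 0.0, 1.0]] [[-0.5259, 0.8504, 0.019], [0.5362, 0.3488, -0.7687], [-0.6603, -0.394, -0.6393]] [236.4, -250.7, 1519.3]
top [[513.9321152557467, 0.0, 294.0726840369518], [0.0, 513.9321152557467, 204.11740218443322], [0.0, 0.0, 1.0]] [[0.0201, -0.9998, -0.0011], [-0.9821, -0.0196, -0.1872], [0.1871, 0.0048, -0.9823]] [65.5, 597.9, 1133.4]
```

View pics/top0.png

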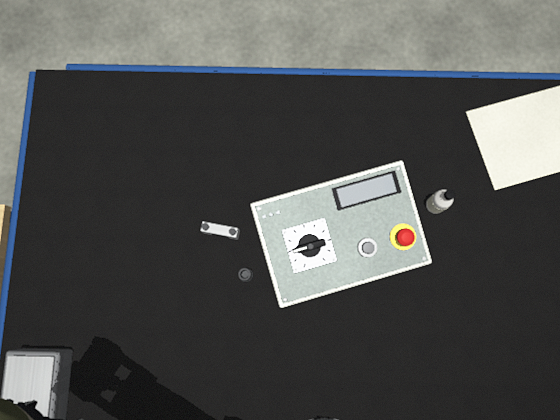

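View pics/scene0.png

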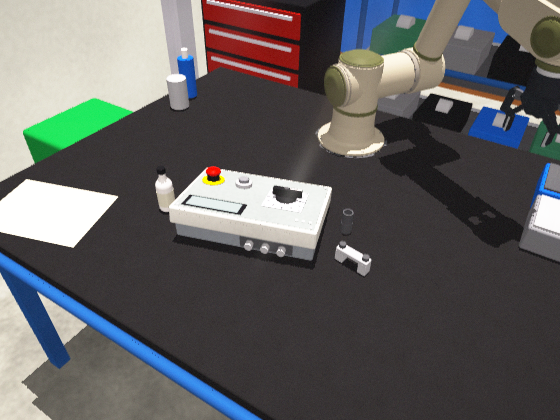

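The top picture shows the console with corners at about (251,204), (402,161), (431,263) and (281,307). The dial is at about (310,245), the enter key at (368,247) and the stop at (404,237). Next I'll zoom in on the console.

```bash
python3 - <<'E'
import cv2
a=cv2.imread("pics/top0.png")[205:285,265:425]
cv2.imwrite("pics/topc.png",cv2.resize(a,None,fx=5,fy=5,interpolation=cv2.INTER_CUBIC))
E
```

```text
(no output)
```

View pics/topc.png

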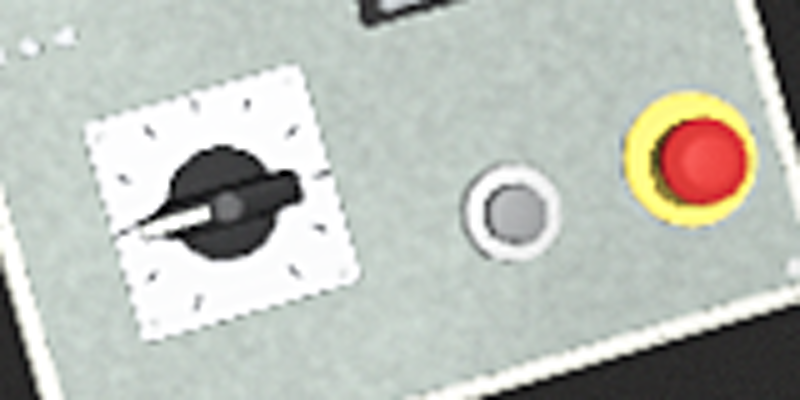

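The pointer aims left (+y). There are 11 ticks, the gap is at the bottom, and the dial stands in the third position (index 2), so the target is index 6. Next I'll fit the console pose and the control positions.

```bash
cat > h.py <<'E'
import numpy as np
from scipy.spatial.transform import Rotation as Ro
from scipy.optimize import least_squares
def project(c,X):
    p=(np.atleast_2d(X)@np.array(c["R"]).T+c["t"])@np.array(c["K"]).T; return p[:,:2]/p[:,2:]
def ray(c,uv):
    R=np.array(c["R"]); return -R.T@c["t"], R.T@np.linalg.solve(c["K"],[*uv,1])
def toplane(c,uv,P,n):
    o,d=ray(c,uv); return o+d*((P-o)@n)/(d@n)
def tool(R): # scipy rot from state quaternion wxyz
    return Ro.from_quat([R[1],R[2],R[3],R[0]])
def delta(s,pos,Rt):
    """from state s to pose: rotvec deg and shift (60mm units) in the present tool axes"""
    T=tool(s["ee_rot"]); return (T.inv()*Rt).as_rotvec(degrees=True).round(2),(T.inv().apply(pos-s["eef_pos"])/60).round(3)
E
python3 - <<'E'
from rig import monitor,eyes
from h import *
c=eyes.capture("top")
loc=np.array([[122,180,103],[122,-180,103],[-122,-180,61],[-122,180,61]])
px=np.array([[251,204],[402,161],[431,263],[281,307]])
f=lambda v:(project(c,Ro.from_euler('z',v[2]).apply(loc)+[v[0],v[1],0])-px).ravel()
r=least_squares(f,[400,0,.3]);print(r.x,f(r.x).round(1))
R=Ro.from_euler('z',r.x[2])*Ro.from_euler('y',-10,degrees=True);n=R.apply([0,0,1]);O=np.array([r.x[0],r.x[1],82])
q=lambda u,v:(265+(u+.5)/5-.5,205+(v+.5)/5-.5)
def at(uv,h):return toplane(c,uv,O+n*h,n)
corn=[at(q(*p),3) for p in((88,125),(298,66),(358,278),(148,340))]
D=np.mean(corn,0);print("dial plate centre",D,[np.linalg.norm(corn[i]-corn[i-1]).round(1) for i in range(4)])
B=at(q(228,205),34)-31*n;print("dial by boss",B)
tip=at(q(128,232),22); v=R.inv().apply(tip-D);print("pointer",v,np.degrees(np.arctan2(v[1],v[0])))
E_=at(q(515,214),10);print("enter",E_,R.inv().apply(E_-D)); print("n",n)
S=at(q(705,160),36);print("stop",R.inv().apply(S-D))
E
```

```text
[ 5.26890543e+02 -3.10777896e+01  3.02718751e-01] [-1.8 -1.7  0.8 -2.3  2.3  1.1 -1.2  2.5]
dial plate centre [499.10117342  41.6436402   84.19174292] [np.float64(99.1), np.float64(97.3), np.float64(98.3), np.float64(97.6)]
dial by boss [499.67887937  41.9662175   84.3059328 ]
pointer [ 0.55093769 44.76670347 19.        ] 89.29490428870845
enter [496.43009766 -88.23264377  84.02308936] [ -40.67020987 -123.17445456    7.        ]
n [-0.16575231 -0.05176738  0.98480775]
stop [ -38.33051645 -205.68252261   33.        ]
```

```bash
cat >> h.py <<'E'
D=np.array([499.3,41.8,84.2]); RP=Ro.from_euler('z',.3)*Ro.from_euler('y',-10,degrees=True); n=RP.apply([0,0,1])
def pose(phi,h,x=33,y=19):
    """push pose for handle angle phi (deg, panel frame), tip h above the plate"""
    A=RP*Ro.from_euler('z',phi,degrees=True)
    return A.apply([x,y,h])+D, A*Ro.from_euler('z',90,degrees=True)*Ro.from_euler('x',180,degrees=True)
E
python3 - <<'E'
from rig import monitor
from h import *
s=monitor.sense(); p,R=pose(100,80); print(p,delta(s,p,R), np.linalg.norm(p-s["eef_pos"]))
# constant-tool-axis plan: 12 rows equal turn; shift per row in the then-current axes
T=tool(s["ee_rot"]); w=(T.inv()*R).as_rotvec(degrees=True); N=12
for k in range(N):
    Tk=T*Ro.from_rotvec(w*k/N,degrees=True); print(np.r_[w/N,Tk.inv().apply(p-s["eef_pos"])/60/N].round(3).tolist())
E
```

```text
[454.40426649  58.47657858 158.74035712] (array([ -2.33, -10.04, -45.62]), array([-6.871, -5.412,  1.206])) 529.7456912150838
[-0.194, -0.837, -3.801, -0.573, -0.451, 0.1]
[-0.194, -0.837, -3.801, -0.54, -0.488, 0.107]
[-0.194, -0.837, -3.801, -0.505, -0.523, 0.113]
[-0.194, -0.837, -3.801, -0.467, -0.556, 0.118]
[-0.194, -0.837, -3.801, -0.428, -0.586, 0.123]
[-0.194, -0.837, -3.801, -0.386, -0.614, 0.127]
[-0.194, -0.837, -3.801, -0.342, -0.638, 0.13]
[-0.194, -0.837, -3.801, -0.297, -0.66, 0.132]
[-0.194, -0.837, -3.801, -0.251, -0.678, 0.134]
[-0.194, -0.837, -3.801, -0.204, -0.694, 0.135]
[-0.194, -0.837, -3.801, -0.155, -0.706, 0.135]
[-0.194, -0.837, -3.801, -0.106, -0.715, 0.135]
```

Request:
send_rows(targets=[-0.2, -0.84, -3.8, -0.57, -0.45, 0.1, -1, -0.2, -0.84, -3.8, -0.54, -0.49, 0.11, -1, -0.2, -0.84, -3.8, -0.5, -0.52, 0.11, -1, -0.2, -0.84, -3.8, -0.47, -0.56, 0.12, -1, -0.2, -0.84, -3.8, -0.43, -0.59, 0.12, -1], newtons=40)

```text
time_s: 0.78
eef_pos: [287.2, 313.3, 201.0]
ee_rot: [0.038, -0.005, 0.999, 0.003]
force: [0.7, -0.8, 0.3]
grip_width: -0.001
grip_force: 0.0
```

Request:
send_rows(targets=[-0.2, -0.84, -3.8, -0.39, -0.61, 0.13, -1, -0.2, -0.84, -3.8, -0.34, -0.64, 0.13, -1, -0.2, -0.84, -3.8, -0.3, -0.66, 0.13, -1, -0.2, -0.84, -3.8, -0.25, -0.68, 0.13, -1, -0.2, -0.84, -3.8, -0.2, -0.69, 0.14, -1])

```text
time_s: 1.4
eef_pos: [407.0, 130.4, 170.7]
ee_rot: [0.074, -0.17, 0.983, 0.005]
force: [0.4, 1.1, -0.6]
grip_width: -0.001
grip_force: 0.0
```

Request:
send_rows(targets=[-0.2, -0.84, -3.8, -0.16, -0.71, 0.14, -1, -0.2, -0.84, -3.8, -0.11, -0.71, 0.14, -1, 0, 0, 0, 0, 0, 0, -1, 0, 0, 0, 0, 0, 0, -1])

```text
time_s: 1.9
eef_pos: [454.5, 59.3, 158.1]
ee_rot: [0.087, -0.234, 0.968, 0.007]
force: [0.5, 0.0, 0.5]
grip_width: -0.003
grip_force: 0.0
```

```bash
python3 - <<'E'
from rig import monitor,eyes
from h import *
import cv2
s=monitor.sense(); p,R=pose(100,80); print(s["time_s"],s["eef_pos"],s["force"],s["grip_width"],s["joints"],delta(s,p,R))
c=eyes.capture("wrist"); cv2.imwrite("pics/w1.png",c["img"][:,:,::-1]); 
np.savez("w1.npz",K=c["K"],R=c["R"],t=c["t"])
A=RP.apply
print("predicted axis, plate corners",project(c,D).round(),project(c,[D+A([a,b,0]) for a,b in((50,50),(50,-50),(-50,-50),(-50,50))]).round(), "tip",project(c,D+A([0,40,19])).round(),"tcp",project(c,s["eef_pos"]).round())
E
```

```text
1.9 [454.46342547  59.27697348 158.13091777] [0.52853123 0.00440594 0.50658421] -0.0027680669533137374 [-0.1740689   0.15594603  1.91655729  0.10283781  0.9161635  -2.27490059] (array([ 0.1 ,  0.07, -0.06]), array([ 0.005, -0.012, -0.011]))
predicted axis, plate corners [[244. 237.]] [[295. 301.]
 [175. 283.]
 [185. 163.]
 [319. 186.]] tip [[294. 255.]] tcp [[287. 259.]]
```

View pics/w1.png

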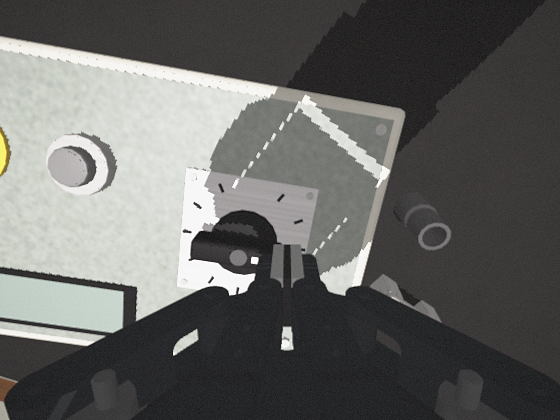

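The wrist picture shows the closed fingertips at about (287,250). Plate corners are at (187,168), (318,188) and (178,289), with the handle hub at about (238,257).

```bash
python3 - <<'E'
from h import *
c=np.load("w1.npz")
for (a,b),uv in zip(((-50,-50),(-50,50),(50,-50)),((187,168),(318,188),(178,289))):
    X=toplane(c,uv,D,n); print(RP.inv().apply(X-D)-[a,b,0])
H=toplane(c,(238,257),D+31*n,n); print("hub",RP.inv().apply(H-D))
E=toplane(c,(70,167),D+7*n,n); print("enter",RP.inv().apply(E-D),E)
E
```

```text
[ 3.63329291e+00  1.71950461e+00 -4.24785400e-15]
[ 1.81267615e+00 -3.45383089e-01  3.68599374e-15]
[ 5.17151768e+00  2.78515558e+00 -1.54357560e-14]
hub [ 2.76304203  0.64701205 31.        ]
enter [ -34.21949721 -128.19870217    7.        ] [503.82957734 -90.99103435  85.15150094]
```

```bash
sed -i 's/^def pose/D=D+RP.apply([2.5,1,0])\ndef pose/' h.py; python3 - <<'E'
from rig import monitor
from h import *
s=monitor.sense(); p,R=pose(100,15); print(delta(s,p,R))
# constant arc row: axis in tool frame
d=6
T=tool(s["ee_rot"]); a=R.inv().apply(D-p)
print(((a-Ro.from_euler('z',d,degrees=True).apply(a))/60).round(4), a)
E
```

```text
(array([ 0.1 ,  0.09, -0.01]), array([-0.035, -0.009,  1.075]))
[-0.0592  0.0301  0.    ] [-19. -33.  15.]
```

Request:
send_rows(targets=[0.1, 0.1, 0, -0.035, -0.01, 0.4, -1, 0, 0, 0, 0, 0, 0.4, -1, 0, 0, 0, 0, 0, 0.275, -1, 0, 0, 0, 0, 0, 0, -1])

```text
time_s: 2.45
eef_pos: [466.9, 63.7, 94.6]
ee_rot: [0.086, -0.235, 0.968, 0.006]
force: [0.3, -0.8, -0.0]
grip_width: 0.001
grip_force: 0.0
```

Request:
send_rows(targets=[0, 0, 6, -0.059, 0.03, 0, -1, 0, 0, 6, -0.059, 0.03, 0, -1, 0, 0, 6, -0.059, 0.03, 0, -1])

```text
time_s: 2.82
eef_pos: [474.8, 71.8, 97.7]
ee_rot: [0.085, -0.078, 0.993, 0.019]
force: [-3.3, -4.0, 1.0]
grip_width: -0.001
grip_force: 2.0
```

```bash
python3 - <<'E'
from rig import monitor,eyes
from h import *
import cv2
s=monitor.sense(); p,R=pose(82,15); print(s["time_s"],s["eef_pos"],s["force"],s["wrist_torque"],delta(s,p,R))
c=eyes.capture("wrist"); a=c["img"][:,:,::-1]; b=eyes.capture("top")["img"][205:285,265:345,::-1]
v=np.hstack([cv2.resize(a,(520,390)),cv2.resize(b[:,8:64],(273,390),interpolation=cv2.INTER_CUBIC)]); cv2.imwrite("pics/p1.png",v)
E
```

```text
2.825 [474.76671751  71.75951776  97.68307021] [-3.27991    -4.00877311  1.04629396] [-0.58454542  0.64581178 -0.16273079] (array([-0.05, -0.05, -0.16]), array([-0.004,  0.008,  0.014]))
```

View pics/p1.png

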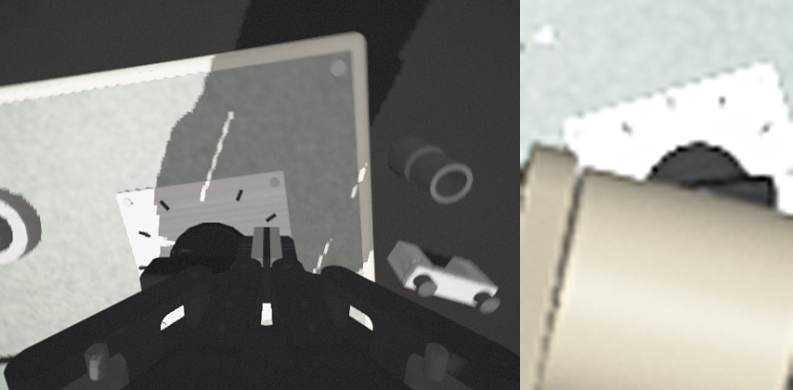

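Contact has begun: the finger is against the front side of the handle with about 5 N. I'll go on along the arc.

Request:
send_rows(targets=[0, 0, 6, -0.059, 0.03, 0, -1, 0, 0, 6, -0.059, 0.03, 0, -1])

```text
time_s: 3.18
eef_pos: [482.2, 76.2, 99.1]
ee_rot: [0.083, 0.025, 0.996, 0.028]
force: [-0.3, 0.3, -0.5]
grip_width: -0.003
grip_force: 0.0
```

Request:
send_rows(targets=[0, 0, 6, -0.059, 0.03, 0, -1, 0, 0, 6, -0.059, 0.03, 0, -1, 0, 0, 6, -0.059, 0.03, 0, -1])

```text
time_s: 3.55
eef_pos: [492.0, 80.0, 100.7]
ee_rot: [0.076, 0.18, 0.98, 0.04]
force: [-5.3, -0.2, 3.4]
grip_width: -0.004
grip_force: 2.4
```

Request:
send_rows(targets=[0, 0, 6, -0.059, 0.03, 0, -1, 0, 0, 6, -0.059, 0.03, 0, -1, 0, 0, 6, -0.059, 0.03, 0, -1])

```text
time_s: 3.92
eef_pos: [505.1, 79.8, 103.1]
ee_rot: [0.071, 0.332, 0.939, 0.052]
force: [-0.1, -0.5, -0.1]
grip_width: 0.0
grip_force: 0.0
```

```bash
python3 - <<'E'
from rig import monitor,eyes
from h import *
import cv2
s=monitor.sense(); p,R=pose(34,15); print(s["time_s"],s["eef_pos"],s["force"],s["joints"],delta(s,p,R))
c=eyes.capture("wrist"); a=c["img"][:,:,::-1]; c2=eyes.capture("scene"); q=project(c2,D)[0].astype(int); print(q)
b=c2["img"][q[1]-40:q[1]+40,q[0]-30:q[0]+27,::-1]
v=np.hstack([cv2.resize(a,(520,390)),cv2.resize(b,(278,390),interpolation=cv2.INTER_CUBIC)]); cv2.imwrite("pics/p2.png",v)
E
```

```text
3.925 [505.10276367  79.78081215 103.14789331] [-0.12174016 -0.50163768 -0.11103673] [-0.1082389   0.34619515  1.83452659  0.09603598  0.80105023 -1.06180737] (array([ 0.05,  0.08, -0.06]), array([ 0.014, -0.002,  0.012]))
[285 198]
```

View pics/p2.png

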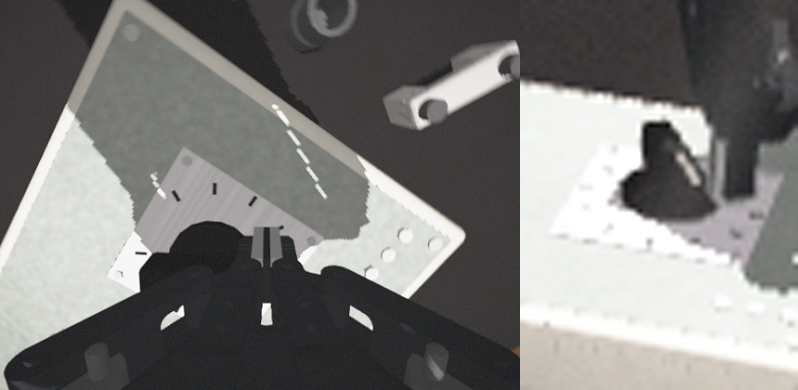

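Two clicks are done (force rose and fell twice, and the handle stands about 4° ahead of the finger). I'll do the next two and check the force as I go.

Request:
send_rows(targets=[0, 0, 6, -0.059, 0.03, 0, -1, 0, 0, 6, -0.059, 0.03, 0, -1])

```text
time_s: 4.28
eef_pos: [511.3, 78.3, 103.7]
ee_rot: [0.063, 0.427, 0.9, 0.059]
force: [-5.1, 3.5, 3.1]
grip_width: 0.001
grip_force: 2.7
```

Request:
send_rows(targets=[0, 0, 6, -0.059, 0.03, 0, -1, 0, 0, 6, -0.059, 0.03, 0, -1])

```text
time_s: 4.53
eef_pos: [519.3, 74.0, 104.9]
ee_rot: [0.058, 0.519, 0.85, 0.065]
force: [0.5, -0.4, -0.6]
grip_width: -0.0
grip_force: 0.0
```

Request:
send_rows(targets=[0, 0, 6, -0.059, 0.03, 0, -1, 0, 0, 6, -0.059, 0.03, 0, -1])

```text
time_s: 4.78
eef_pos: [525.2, 69.3, 105.6]
ee_rot: [0.05, 0.605, 0.791, 0.071]
force: [-2.1, 7.5, 2.5]
grip_width: 0.0
grip_force: 3.8
```

Request:
send_rows(targets=[0, 0, 6, -0.059, 0.03, 0, -1, 0, 0, 6, -0.059, 0.03, 0, -1])

```text
time_s: 5.03
eef_pos: [530.2, 63.3, 106.2]
ee_rot: [0.043, 0.684, 0.724, 0.076]
force: [-0.4, 1.7, 0.4]
grip_width: -0.001
grip_force: 1.0
```

Request:
send_rows(targets=[0, 0, 4, -0.039, 0.02, 0, -1, 0, 0, 0, 0, 0, 0, -1])

```text
time_s: 5.28
eef_pos: [531.8, 60.4, 106.2]
ee_rot: [0.041, 0.708, 0.7, 0.077]
force: [0.0, 0.2, -0.4]
grip_width: -0.001
grip_force: 0.0
```

```bash
python3 - <<'E'
from rig import monitor,eyes
from h import *
import cv2
s=monitor.sense(); p,R=pose(-18,15); print(s["time_s"],s["eef_pos"],s["force"],s["joints"],delta(s,p,R))
c2=eyes.capture("scene"); q=project(c2,D)[0].astype(int)
b=c2["img"][q[1]-40:q[1]+40,q[0]-50:q[0]+50,::-1]
cv2.imwrite("pics/p3.png",cv2.resize(b,None,fx=6,fy=6,interpolation=cv2.INTER_CUBIC))
for h in(0,15,30,45,60): print(h,((project(c2,D+RP.apply(Ro.from_euler('z',-h,degrees=True).apply([[0,0,31],[30,0,31],[-34,0,31]])))-q+[50,40])*6).round().tolist())
E
```

```text
5.275 [531.76268271  60.40938726 106.23006863] [ 0.03072445  0.18957408 -0.43060026] [-0.14230594  0.38789347  1.76133781  0.10003881  0.83590609 -0.19246104] (array([0.05, 0.02, 0.18]), array([ 0.011, -0.004,  0.006]))
0 [[305.0, 177.0], [288.0, 208.0], [324.0, 142.0]]
15 [[305.0, 177.0], [270.0, 204.0], [344.0, 147.0]]
30 [[305.0, 177.0], [254.0, 198.0], [361.0, 153.0]]
45 [[305.0, 177.0], [243.0, 190.0], [375.0, 161.0]]
60 [[305.0, 177.0], [235.0, 182.0], [384.0, 171.0]]
```

View pics/p3.png

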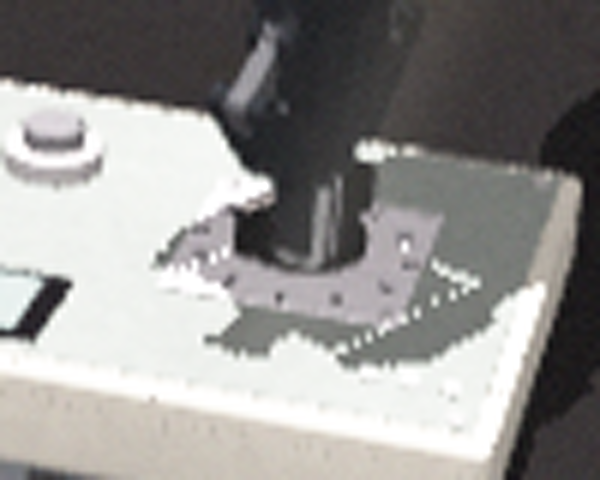

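The handle is hidden behind the finger in this picture, but the force has dropped to zero. I'll back off sideways, rise and look again.

Request:
send_rows(targets=[0, 0, 0, 0.15, 0, 0, -1, 0, 0, 0, 0.05, 0, -0.3, -1, 0, 0, 0, 0, 0, -0.8, -1, 0, 0, 0, 0, 0, -0.3, -1, 0, 0, 0, 0.0, 0, 0, -1])

```text
time_s: 5.95
eef_pos: [518.3, 68.5, 190.3]
ee_rot: [0.041, 0.709, 0.7, 0.078]
force: [-0.3, -0.3, -1.1]
grip_width: -0.003
grip_force: 0.0
```

```bash
python3 - <<'E'
from rig import monitor,eyes
from h import *
import cv2
s=monitor.sense(); print(s["time_s"],s["eef_pos"],s["force"])
c2=eyes.capture("scene"); q=project(c2,D)[0].astype(int); w=eyes.capture("wrist"); np.savez("w2.npz",K=w["K"],R=w["R"],t=w["t"])
b=c2["img"][q[1]-40:q[1]+40,q[0]-30:q[0]+27,::-1]
v=np.hstack([cv2.resize(w["img"][:,:,::-1],(520,390)),cv2.resize(b,(278,390),interpolation=cv2.INTER_CUBIC)]); cv2.imwrite("pics/p4.png",v)
for h in(0,30,60): print(h,(project(w,D+RP.apply(Ro.from_euler('z',-h,degrees=True).apply([[0,0,31],[30,0,31],[-34,0,31]])))*520/560).round().tolist())
print((project(w,D+RP.apply([[-37.5,-126,7]]))*520/560).round())
E
```

```text
5.95 [518.26485379  68.453038   190.33094843] [-0.29890426 -0.25610165 -1.12940032]
0 [[225.0, 239.0], [260.0, 229.0], [187.0, 251.0]]
30 [[225.0, 239.0], [261.0, 246.0], [184.0, 231.0]]
60 [[225.0, 239.0], [253.0, 261.0], [192.0, 213.0]]
[[237. 346.]]
```

View pics/p4.png

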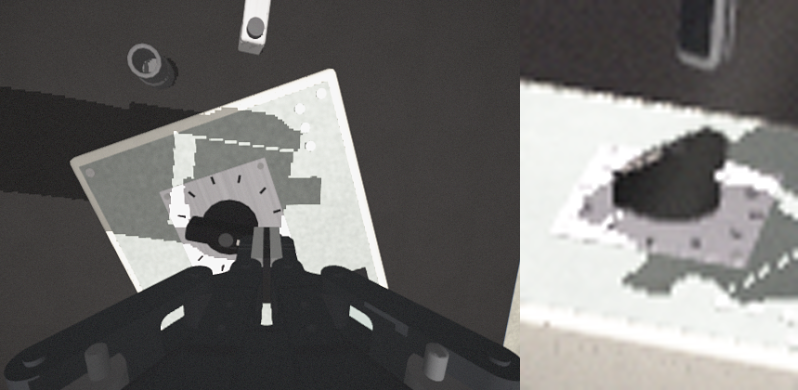

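The wrist picture shows the hub at (226,240) and the handle's tail at (188,229). That matches the 30° past centre line, so the dial is in the fourth click. Now to the enter key.

```bash
python3 - <<'E'
from rig import monitor
from h import *
s=monitor.sense(); T=tool(s["ee_rot"]); K=D+RP.apply([-39.5,-127,7]); 
_,R=pose(-22,0); p=K+n*70-40*R.apply([1,0,0]); print(K,p,delta(s,p,R))
E
```

```text
[500.56385605 -89.6997453   84.6686717 ] [ 485.81391111 -133.08368534  151.00322432] (array([-0.05,  0.01,  4.02]), array([-3.391, -0.565,  0.354]))
```

Request:
send_rows(targets=[0, 0, 0, -0.68, -0.11, 0.07, -1, 0, 0, 0, -0.68, -0.11, 0.07, -1, 0, 0, 0, -0.68, -0.11, 0.07, -1, 0, 0, 0, -0.68, -0.11, 0.07, -1, 0, 0, 0, -0.68, -0.11, 0.07, -1])

```text
time_s: 6.68
eef_pos: [486.1, -134.9, 150.6]
ee_rot: [0.039, 0.709, 0.699, 0.077]
force: [0.6, -0.0, 0.5]
grip_width: 0.004
grip_force: 0.0
```

Request:
send_rows(targets=[0, 0, 0, 0, 0, 0, -1, 0, 0, 0, 0, 0, 0, -1])

```text
time_s: 6.92
eef_pos: [486.6, -133.3, 151.4]
ee_rot: [0.04, 0.71, 0.699, 0.077]
force: [-0.1, 0.3, 0.1]
grip_width: 0.004
grip_force: 0.0
```

```bash
python3 - <<'E'
from rig import monitor,eyes
from h import *
import cv2
s=monitor.sense(); print(s["time_s"],s["eef_pos"],s["force"])
w=eyes.capture("wrist"); np.savez("w3.npz",K=w["K"],R=w["R"],t=w["t"]); cv2.imwrite("pics/p5.png",w["img"][:,:,::-1])
print(project(w,[D+RP.apply([-39.5,-127,7]),D,D+RP.apply([50,-50,0]),D+RP.apply([-50,-50,0]),s["eef_pos"]]).round())
E
```

```text
6.925 [ 486.64958496 -133.33314658  151.44115353] [-0.05235715  0.32719643  0.05580378]
[[289. 164.]
 [286. -57.]
 [386.   4.]
 [238.  57.]
 [286. 260.]]
```

View pics/p5.png

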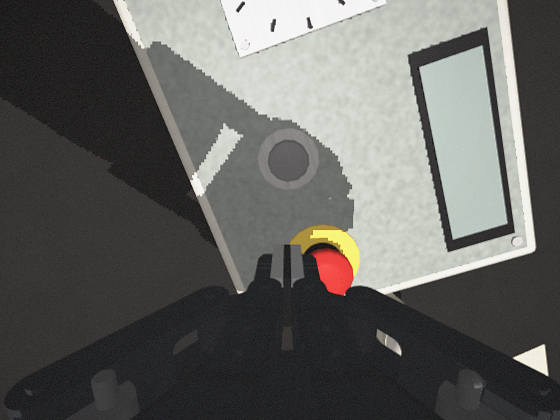

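The key is at (289,160), 4 px from where I predicted it; the stop button is at (330,270).

```bash
python3 - <<'E'
from rig import monitor
from h import *
s=monitor.sense(); c=np.load("w3.npz"); K=toplane(c,(289,160),D+7*n,n); T=tool(s["ee_rot"])
print(K,RP.inv().apply(K-D)); print(delta(s,K+15*n,T)[1], delta(s,K,T)[1])
E
```

```text
[500.62857905 -86.80874925  84.83021895] [ -38.56968646 -124.25725293    7.        ]
[0.712 0.03  0.926] [0.712 0.03  1.176]
```

Request:
send_rows(targets=[0, 0, 0, 0.36, 0.015, 0, -1, 0, 0, 0, 0.35, 0.015, 0.3, -1, 0, 0, 0, 0, 0, 0.4, -1, 0, 0, 0, 0, 0, 0.22, -1, 0, 0, 0, 0, 0, 0, -1])

```text
time_s: 7.6
eef_pos: [498.0, -88.2, 99.9]
ee_rot: [0.04, 0.709, 0.699, 0.077]
force: [-0.9, -0.1, 0.4]
grip_width: 0.0
grip_force: 0.0
```

Request:
send_rows(targets=[0, 0, 0, 0, 0, 0.1, -1, 0, 0, 0, 0, 0, 0.1, -1, 0, 0, 0, 0, 0, 0, -1])

```text
time_s: 7.98
eef_pos: [500.7, -88.4, 90.0]
ee_rot: [0.041, 0.709, 0.699, 0.078]
force: [-6.4, 2.1, 15.5]
grip_width: -0.001
grip_force: 8.1
```

Request:
send_rows(targets=[0, 0, 0, 0, 0, 0.05, -1, 0, 0, 0, 0, 0, 0.0, -1])

```text
time_s: 8.22
eef_pos: [501.2, -88.4, 89.5]
ee_rot: [0.042, 0.709, 0.7, 0.078]
force: [-23.6, 3.3, 47.2]
grip_width: -0.0
grip_force: 25.0
```

The force is stiff already. I'll capture now (for a later composite), read the moment, and then back off stepwise.

```bash
cat > snap.py <<'E'
import sys,cv2
from rig import monitor,eyes
from h import *
s=monitor.sense(); print(s["time_s"],s["eef_pos"],s["force"].round(1),s["wrist_torque"].round(2),s["joints"].round(3))
c=eyes.capture("scene"); K=np.array([500.6,-86.8,84.8]); q=project(c,K)[0].astype(int)
cv2.imwrite(f"pics/k{sys.argv[1]}.png",cv2.resize(c["img"][q[1]-25:q[1]+25,q[0]-33:q[0]+33,::-1],(396,300),interpolation=cv2.INTER_CUBIC))
w=eyes.capture("wrist"); cv2.imwrite(f"pics/kw{sys.argv[1]}.png",w["img"][:,:,::-1])
# line of action relative to the tool: least-norm r for M=r x F, in tool axes
T=tool(s["ee_rot"]);F=T.inv().apply(s["force"]);M=T.inv().apply(s["wrist_torque"]);print("F,M tool",F.round(1),M.round(2),"r",(np.cross(F,M)/(F@F)*1000).round(), "dir",(F/np.linalg.norm(F)).round(3))
E
python3 snap.py 0
```

```text
8.225 [501.15504585 -88.43350183  89.48899815] [-23.6   3.3  47.2] [0.86 2.73 0.26] [-0.468  0.372  1.841  0.167  0.806 -0.563]
F,M tool [  5.6 -15.4 -50.3] [2.74 0.85 0.03] r [ 15. -49.  17.] dir [ 0.105 -0.291 -0.951]
```

Request:
send_rows(targets=[0, 0, 0, 0, 0, -0.05, -1, 0, 0, 0, 0, 0, -0.02, -1, 0, 0, 0, 0, 0, 0, -1])

```text
time_s: 8.7
eef_pos: [500.6, -88.4, 90.4]
ee_rot: [0.041, 0.71, 0.699, 0.078]
force: [1.6, 1.5, 4.4]
grip_width: -0.003
grip_force: 2.4
```

Request:
send_rows(targets=[0, 0, 0, 0, 0, -0.04, -1, 0, 0, 0, 0, 0, 0, -1])

```text
time_s: 8.95
eef_pos: [499.9, -88.5, 92.4]
ee_rot: [0.041, 0.71, 0.699, 0.077]
force: [1.3, -0.6, 4.1]
grip_width: -0.003
grip_force: 1.8
```

Request:
send_rows(targets=[0, 0, 0, 0, 0, -0.04, -1, 0, 0, 0, 0, 0, 0, -1])

```text
time_s: 9.2
eef_pos: [499.1, -88.5, 94.4]
ee_rot: [0.04, 0.71, 0.699, 0.077]
force: [1.3, -0.4, 2.2]
grip_width: -0.003
grip_force: 1.1
```

Request:
send_rows(targets=[0, 0, 0, 0, 0, -0.4, -1, 0, 0, 0, 0, 0, 0, -1])

```text
time_s: 9.45
eef_pos: [495.2, -89.7, 118.7]
ee_rot: [0.041, 0.71, 0.699, 0.077]
force: [-1.0, -0.3, -1.7]
grip_width: 0.001
grip_force: 0.0
```

```bash
python3 snap.py 1; python3 - <<'E'
import cv2,numpy as np
a=[cv2.imread(f"pics/k{i}.png") for i in(0,1)]; w=[cv2.resize(cv2.imread(f"pics/kw{i}.png")[120:300,170:410],(396,297)) for i in(0,1)]
cv2.imwrite("pics/comp.png",np.vstack([np.hstack(a),np.hstack(w)]))
E
```

```text
9.45 [495.20226054 -89.72703688 118.65643942] [-1.  -0.3 -1.7] [-0.07  0.06 -0.01] [-0.476  0.316  1.828  0.158  0.877 -0.556]
F,M tool [-0.4 -1.3  1.5] [ 0.06 -0.07  0.01] r [24. 23. 25.] dir [-0.194 -0.634  0.748]
```

View pics/comp.png

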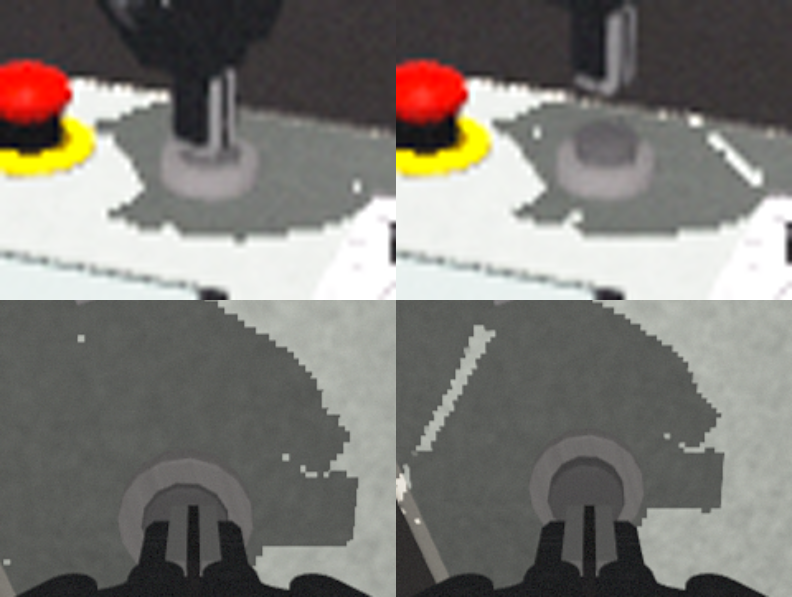

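In the composite, the finger held down in the key's ring is on the left and the released key, standing proud again at about (607,137), is on the right. I'll triangulate the key's top to check that the stroke was full.

```bash
python3 - <<'E'
from rig import eyes,monitor
from h import *
s=eyes.capture("scene"); t=eyes.capture("top"); K=np.array([500.6,-86.8,84.8]); q=project(s,K)[0].astype(int)
obs=[(np.load("w1.npz"),(70,167)),(np.load("w3.npz"),(289,160)),(s,(q[0]-33+211/6,q[1]-25+137/6)),(t,(265+515/5-.4,205+214/5-.4))]
f=lambda X:np.concatenate([project(c,X)[0]-uv for c,uv in obs])
r=least_squares(f,K); print(r.x,f(r.x).round(1),RP.inv().apply(r.x-D))
st=monitor.sense();T=tool(st["ee_rot"]);print("TCP offset in tool mm",T.inv().apply(r.x-st["eef_pos"]).round(1))
E
```

```text
[498.59750749 -86.29153046  93.4130651 ] [ 0.2  0.3 -0.8  0.2 -1.  -0.4 -0.3 -1.4] [ -38.83964277 -123.16291226   15.76285097]
TCP offset in tool mm [ 1.8 -0.1 24.2]
```

```bash
python3 - <<'E'
import cv2
a=cv2.imread("pics/k1.png").mean(2); print("k1 col 211, rows 110..210 step 6:",a[110:212:6,205:217].mean(1).round().tolist())
b=cv2.imread("pics/k0.png").mean(2); print("k0 col 225:",b[110:212:6,219:231].mean(1).round().tolist())
E
```

```text
k1 col 211, rows 110..210 step 6: [123.0, 116.0, 102.0, 95.0, 100.0, 102.0, 108.0, 114.0, 111.0, 118.0, 146.0, 161.0, 167.0, 164.0, 159.0, 135.0, 122.0]
k0 col 225: [90.0, 95.0, 106.0, 101.0, 90.0, 89.0, 89.0, 102.0, 104.0, 125.0, 150.0, 161.0, 162.0, 162.0, 154.0, 131.0, 122.0]
```

Request:
send_rows(targets=[0, 0, 0, 0.03, 0, 0.15, -1, 0, 0, 0, 0, 0, 0.1, -1, 0, 0, 0, 0, 0, 0.08, -1, 0, 0, 0, 0, 0, 0, -1, 0, 0, 0, 0, 0, 0, -1])

```text
time_s: 10.28
eef_pos: [498.6, -86.9, 98.8]
ee_rot: [0.04, 0.71, 0.699, 0.077]
force: [0.6, -0.2, -0.2]
grip_width: 0.001
grip_force: 0.0
```

Request:
send_rows(targets=[0, 0, 0, 0, 0, 0.017, -1, 0, 0, 0, 0, 0, 0, -1])

```text
time_s: 10.52
eef_pos: [498.7, -86.8, 97.8]
ee_rot: [0.04, 0.71, 0.699, 0.077]
force: [0.5, 0.3, -0.7]
grip_width: 0.002
grip_force: 0.0
```

Request:
send_rows(targets=[0, 0, 0, 0, 0, 0.017, -1, 0, 0, 0, 0, 0, 0, -1])

```text
time_s: 10.78
eef_pos: [498.8, -86.7, 96.6]
ee_rot: [0.04, 0.71, 0.699, 0.077]
force: [0.6, -0.3, -0.3]
grip_width: -0.004
grip_force: 0.0
```

Request:
send_rows(targets=[0, 0, 0, 0, 0, 0.017, -1, 0, 0, 0, 0, 0, 0, -1])

```text
time_s: 11.02
eef_pos: [499.1, -86.7, 95.7]
ee_rot: [0.04, 0.71, 0.699, 0.077]
force: [-0.2, -0.1, 1.8]
grip_width: 0.001
grip_force: 0.8
```

Contact is at z≈95.9 and the hard stop was at 89.5 to 90.0, so the first press covered the full 6 mm. I'll retreat now.

Request:
send_rows(targets=[0, 0, 0, 0, 0, -0.5, -1, 0, 0, 0, 0, 0, -0.8, -1, 0, 0, 0, 0, 0, -0.5, -1, 0, 0, 0, 0, 0, 0, -1, 0, 0, 0, 0, 0, 0, -1])

```text
time_s: 11.65
eef_pos: [480.8, -92.0, 201.1]
ee_rot: [0.04, 0.71, 0.699, 0.077]
force: [-0.4, -0.2, -0.6]
grip_width: 0.001
grip_force: 0.0
```

```bash
python3 - <<'E'
from rig import monitor,job
s=monitor.sense(); print(s["time_s"],s["eef_pos"],s["force"],abs(s["dq"]).max()); print(job.finish_job())
E
```

```text
11.65 [480.76309677 -91.95747252 201.08861945] [-0.42109798 -0.24424405 -0.60890147] 0.012811220385624995
the job is handed in; nothing more can be done
None
```

I pushed the dial four clicks clockwise and handed the job in at 11.7 s; the enter key was pressed fully down (peak about 53 N at its stop) and released, then lightly touched once more (about 2 N) to check its stroke, and the stop button and loose things were left alone.

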